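Clear a rejected stage insert into the wire basket

ROBOT

A 6-joint arm with a two-finger parallel gripper is mounted at the origin on the work surface. World frame = base frame: x ahead of the robot, y to its left, z up, the work surface at z = 0. Lengths are in mm, angles in degrees, forces in N, time in s.
With the tool pointing down it reaches from about 300 to 825 mm from the base axis. Payload 5.4 kg.
Tool frame: the origin (TCP) lies midway between the tips of the shut fingers; the grasp point (between the pads) lies 19 mm behind it (ctrl.grip_point_offset is the z of the grasp point in the tool frame, in mm); z points along the fingers, y is the line along which they close (so a half turn about z gives the same grasp; the last joint's range is limited). The gripper opens to 92 mm and grips with 3 to 60 N. Pads are 20 mm wide; open, the fingers measure 128 mm over their backs; the gripper's body (75 mm by 189 mm) begins 69 mm behind the grasp point.
Start: joints at [56.03, 9.076, 91.501, -0, 79.423, -12.038], TCP at [214.782, 533.362, 214.601] pointing down, gripper open.
Joint ranges: [-166.64, 166.64], [-54.1, 131.32], [10.49, 154.53], [-73.88, 253.88], [9.74, 151.15], [-171.62, 171.62]. Speed limits (degrees/s): [147.25, 147.25, 180, 180, 180, 180].

INTERFACE

Orientations are given as [roll, pitch, yaw] about the fixed x, y, z axes, in that order (R = Rz(yaw) Ry(pitch) Rx(roll)).
In Python, from station import ctrl, grab_frame, calibration, workorder gives the robot as it stands.
- The arm moves only by the tool carry_out, never from a script. Its argument "series" is a list of rows, each a list of 3 entries, a list of its own where there are three numbers: the shift along the tool's x, y, z in units of 25 mm (1.0 is 25 mm), then the turn about the tool's z in units of 5 degrees (1.0 is 5 degrees), then the opening, from -1 (shut) to 1 (fully open). In form: [[[tx, ty, tz], roll, grip], ...]. A call has 1 to 12 rows; each row shifts and turns the commanded pose from where the row before left it, along the tool's axes as they then stand; what a row does not reach is not made up. A row lasts 1/12 s, in which the tool goes at most 41.7 mm and 7.16 degrees, less where a joint would pass 70% of its speed; a pose out of reach is approached as far as the arm can. A call is refused whole if a number of a shift passes 1 or a number of a turn 1, either way. A call with a gripper value outside its range is refused whole. The fingers move at their own pace and stop on an object; "squeeze" is the grip in N (left out, the last holds). Time passes only in rows, so rows that do not move let the fingers close. It gives the time, the measured TCP pose, the force, the opening and the grip force at its end, in the units of the state.
- ctrl.get_obs(): the state, without advancing time (a new reading comes with each control period).
- grab_frame(name): name is "side" or "top"; returns the picture (400x640x3 uint8, red, green, blue); there is no depth.
- calibration(name): a dict with "vfov" (degrees; the focal length in pixels is half the picture's height over the tangent of half this angle, whatever the lens; pixels are square), "cx", "cy" (the principal point, pixels), "world_from_camera" (4x4, takes a point from camera to world coordinates). Camera axes: x right, y down, z forward; pixel columns grow to the right and rows downward; lengths in mm; the calibration is good to about 2 mm. A picture is of the moment at which its call begins. calibration takes no time and is no camera call.
- workorder.close_job(): hands the job in; it is judged then, once.
The state is a dict: "clock": time; "q": joint angles; "qd": joint speeds; "effort": joint torques, N m; "tool_pos": TCP position; "orientation": TCP orientation; "ft_force": force on the tool from outside, world axes, zero at the start; "ft_torque": the same for the moment, N m; "grip_width": finger opening in mm; "grasp_force": force on a finger pad.
Only numpy, scipy, OpenCV 4.12 (cv2) and the standard library are available. Lean on these libraries where they do the work, as an engineer would, in place of code of your own. Each camera call takes 0.05 s, during which the arm holds its last target. There are 200 camera calls.

TASK

A rejected round microscope stage insert lies in the lane of the raised transfer shelf. Slide fully open the gate at the end of the shelf where the wire basket stands, then clear the insert off that end so that it drops into the wire basket and lies there. Leave the other gate shut, and do not disturb the things on the shelf's ledge or in the plastic tote.

Things in the scene. Friction and masses are not known exactly. Their poses are not given: they have to be found in the camera images.
- insert: the rejected stage insert: flat bare-aluminium ring, 100 mm outer diameter, 42 mm centre hole, 12 mm thick, about 0.18 kg, too wide for the gripper across its diameter; lies flat and loose in the shelf's lane near the middle. Origin: centre of its underside
- shelf: fixed grey plate on posts, top 80 mm above the table. Origin on the table under the lane's middle; x across the lane, y along it. The plate and lane end at y = -130 and +130 mm. Lane between guide rails 8 mm high, inner faces at x = -62 and +62 mm. Beyond the far rail, at lane height, a ledge (x = +70 to +130 mm) with small things. Only the gates close the lane's ends
- gate_left (a joint): opening (m) of the sliding gate at the shelf's +y end: 0 shut, 0.135 fully open (hard stop). Slides along the shelf's +x; friction 2 N, light drag; stays where left. Aluminium bar 124 mm long, 6 mm thick, centre plane 137 mm from the shelf's origin, top 23 mm above the lane
- gate_right (a joint): the same for the identical gate at the shelf's -y end; it also opens along the shelf's +x
- gate_left_tab (a point): centre of the top of the upright black tab on gate_left: 14 mm (x) by 10 mm (y), reaching 57 mm above the plate, 7 mm from the bar's near (-x) end; the space on its -x side is free from 10 mm above the plate upwards
- gate_right_tab (a point): the same point on gate_right's tab
- basket: fixed square basket of steel wire for rejects, 180 mm outside, 172 mm inside, 60 mm high (rim 20 mm below the shelf's top), floor 4 mm thick; at either end of the shelf, its centre on the lane's line, 240 mm from the shelf's origin. Origin: centre of its underside; axes parallel to the shelf's
- tote: fixed grey plastic tote with solid walls for good parts, 180 x 180 x 60 mm high, walls 5 mm; at the shelf's other end, its centre also 240 mm from the shelf's origin on the lane's line. Origin: centre of its underside
- keeper: good rectangular aluminium insert, 110 x 80 x 10 mm, lying in the tote; leave alone. Origin: centre of its underside
- bottle: small amber bottle, 28 mm in diameter, 55 mm tall, standing on the shelf's ledge; leave alone. Origin: centre of its underside
- carrier: black slide carrier, 30 x 80 x 8 mm, lying on the shelf's ledge; leave alone. Origin: centre of its underside

How it is judged:
By the outcome, as a careful person would: the job done as asked, in the order asked, and still so for the second after the job is handed in, with the robot touching nothing.
It also fails if it takes over 43 s, if anything falls off the work surface, if the arm or the gripper's body presses on something with over 40 N, if the wrist force passes 120 N, or if a joint passes its speed limit or range.

## Working session

There is one attempt and no reset: what is moved stays moved. The work goes in short steps, Python scripts to look and compute and a tool call to move; the robot and the scene stay as the last step left them, time stands still between calls to the robot, and variables do not carry over. Pictures are saved under pics/ and viewed, at most 10 in all, crops included, and the job is handed in when it is done.

Besides the shell and the picture viewer there is one more tool, called after "Emit:" in YAML: its name, and indented under it one key for each argument. carry_out: Moves the arm, as the interface text tells. Its arguments: {"type":"object","properties":{"series":{"type":"array","items":{"type":"array"}},"squeeze":{"type":"number"}},"required":["series"]}

```bash
mkdir -p pics
python3 - <<'E'
from station import ctrl, grab_frame, calibration
import cv2
for n in("top","side"):
    cv2.imwrite(f"pics/{n}0.png",grab_frame(n)[:,:,::-1]); c=calibration(n); print(n,c)
o=ctrl.get_obs(); print({k:o[k] for k in("clock","tool_pos","orientation","grip_width")})
E
```

```text
top {'vfov': 53.20519198978819, 'cx': 320.92550274794206, 'cy': 201.2466576401588, 'world_from_camera': array([[ 1.65276663e-02, -9.81185373e-01,  1.92359298e-01,
         3.99166186e+02],
       [-9.99859265e-01, -1.67727330e-02,  3.54440793e-04,
         2.34453778e+01],
       [ 2.87861902e-03, -1.92338084e-01, -9.81324500e-01,
         1.01781652e+03],
       [ 0.00000000e+00,  0.00000000e+00,  0.00000000e+00,
         1.00000000e+00]])}
side {'vfov': 52.74692733775714, 'cx': 319.94264914350407, 'cy': 200.86381891959516, 'world_from_camera': array([[-7.26310310e-01, -5.27815400e-01,  4.40322879e-01,
         2.26172761e+02],
       [-6.87184951e-01,  5.42830859e-01, -4.82816219e-01,
         4.05496474e+02],
       [ 1.58169890e-02, -6.53257654e-01, -7.56970449e-01,
         7.03617252e+02],
       [ 0.00000000e+00,  0.00000000e+00,  0.00000000e+00,
         1.00000000e+00]])}
{'clock': 0.1, 'tool_pos': array([214.46356549, 532.89865433, 213.74395761]), 'orientation': array([-1.79904813e+02, -1.91153448e-02,  1.58070028e+02]), 'grip_width': 91.83519701250385}
```

View pics/top0.png

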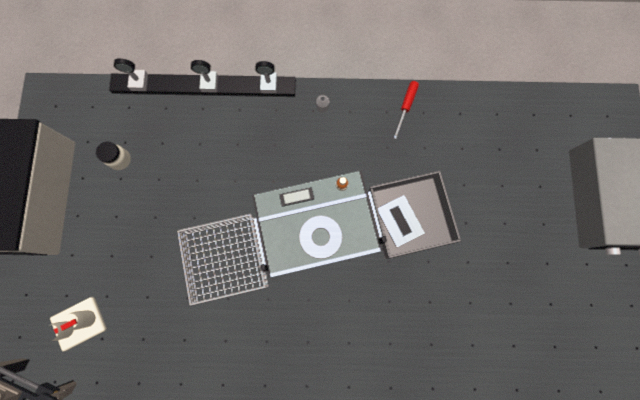

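View pics/side0.png

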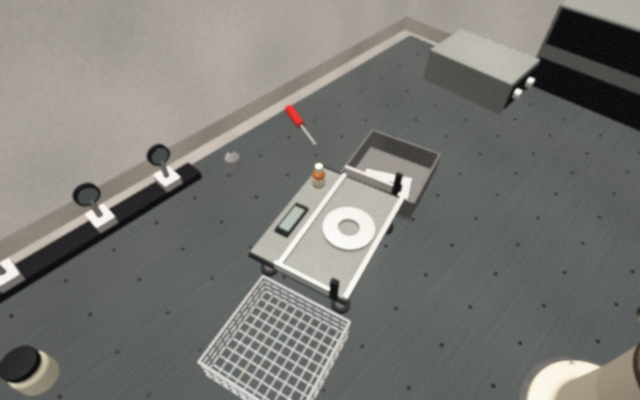

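The top view shows the basket left (about 222,260), at the shelf's +y end. gate_left's tab is near (264,267), the ring near (320,237), and the tote on the right. In the side view the tab is near (334,287) and the ring near (348,229).

```bash
cat > h.py <<'E'
import numpy as np, cv2
from station import calibration
def ray(n,u,v):
    c=calibration(n); f=200/np.tan(np.radians(c["vfov"]/2)); T=np.array(c["world_from_camera"])
    return T[:3,3], T[:3,:3]@np.array([(u-c["cx"])/f,(v-c["cy"])/f,1.])
def onplane(n,uv,z):
    o,d=ray(n,*uv); return o+d*(z-o[2])/d[2]
def cross(a,b):
    o1,d1=ray("top",*a); o2,d2=ray("side",*b)
    s=np.linalg.lstsq(np.c_[d1,-d2],o2-o1,rcond=None)[0]
    p,q=o1+d1*s[0],o2+d2*s[1]; return (p+q)/2,np.linalg.norm(p-q)
def proj(n,p):
    c=calibration(n); f=200/np.tan(np.radians(c["vfov"]/2)); T=np.linalg.inv(c["world_from_camera"])
    x=T[:3,:3]@np.asarray(p,float)+T[:3,3]; return x[:2]/x[2]*f+[c["cx"],c["cy"]]
def comps(im,box,mask):
    x0,y0,x1,y1=box; m=np.zeros(mask.shape,np.uint8); m[y0:y1,x0:x1]=mask[y0:y1,x0:x1]
    return cv2.findContours(m,cv2.RETR_EXTERNAL,cv2.CHAIN_APPROX_NONE)[0]
def ring(n,im,box):
    g=im.min(2); c=max(comps(im,box,g>175),key=cv2.contourArea); return cv2.fitEllipse(c)
E
python3 - <<'E'
from h import *
ims={n:cv2.imread(f"pics/{n}0.png") for n in("top","side")}
R={"top":ring("top",ims["top"],(292,210,348,262)),"side":ring("side",ims["side"],(316,202,380,254))}
for n in R: print(n,R[n],onplane(n,R[n][0],92))
print("ring",cross(R["top"][0],R["side"][0]))
for n,b in(("top",(250,255,280,285)),("top",(370,230,392,250)),("side",(322,270,350,312)),("side",(385,165,410,200))):
    for c in comps(ims[n],b,ims[n].max(2)<32):
        if len(c)>5: print(n,"dark",cv2.boundingRect(c),cv2.minAreaRect(c))
# white bars in top
m=ims["top"].min(2)>165
for c in comps(ims["top"],(250,175,390,280),m):
    if len(c)>15:
        r=cv2.minAreaRect(c); print("white",[np.round(onplane("top",p,90),0)[:2] for p in cv2.boxPoints(r)],r)
a=cv2.resize(ims["top"][165:285,245:395],None,fx=4,fy=4,interpolation=2)
b=cv2.resize(ims["side"][150:320,240:420],None,fx=3,fy=3,interpolation=2)[:480]
cv2.imwrite("pics/ca.png",a); cv2.imwrite("pics/cb.png",b)
E
```

```text
top ((320.3067321777344, 236.3318328857422), (42.08143997192383, 42.484344482421875), 106.3184585571289) [497.59759958  23.84426713  92.        ]
side ((349.46826171875, 227.95046997070312), (52.27838897705078, 67.38023376464844), 69.4218521118164) [495.17396304  25.63346452  92.        ]
ring (array([497.43110024,  23.54365529,  88.20860599]), np.float64(1.2839756213994353))
top dark (265, 266, 3, 4) ((266.0, 267.5), (3.0, 2.0), 90.0)
top dark (379, 238, 5, 6) ((380.5000305175781, 241.00001525878906), (4.919349670410156, 3.5777084827423096), 63.43495178222656)
side dark (330, 284, 7, 16) ((333.0, 291.5), (15.0, 6.0), 90.0)
side dark (393, 176, 7, 18) ((397.188720703125, 184.83961486816406), (5.219700336456299, 17.994230270385742), 15.945395469665527)
white [array([414., 159.]), array([415., 151.]), array([399., 147.]), array([398., 155.])] ((263.15386962890625, 275.26922607421875), (7.2562971115112305, 3.3339743614196777), 78.69007110595703)
white [array([414., 139.]), array([ 477., -113.]), array([ 467., -115.]), array([404., 136.])] ((324.7763366699219, 261.55279541015625), (4.595
[... 516 characters left out ...]
e [array([541., 170.]), array([604., -80.]), array([594., -82.]), array([531., 167.])] ((311.95782470703125, 206.8173828125), (4.572141647338867, 109.13182067871094), 77.00537872314453)
white [array([605., -87.]), array([607., -93.]), array([ 502., -119.]), array([ 500., -113.])] ((374.6476745605469, 213.96115112304688), (45.85969161987305, 2.7994260787963867), 75.25643920898438)
white [array([596., 114.]), array([610.,  56.]), array([589.,  51.]), array([575., 109.])] ((296.1926574707031, 196.06585693359375), (8.730379104614258, 25.07364845275879), 77.90524291992188)
white [array([641., -21.]), array([641., -33.]), array([626., -33.]), array([626., -21.])] ((342.5, 180.0), (6.0, 5.0), 90.0)
```

View pics/ca.png

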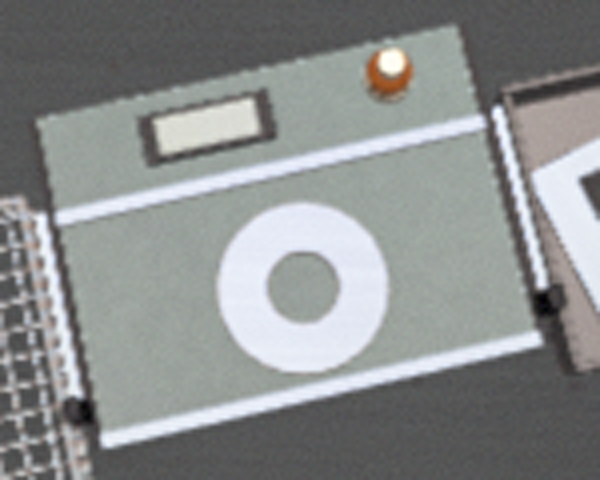

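View pics/cb.png

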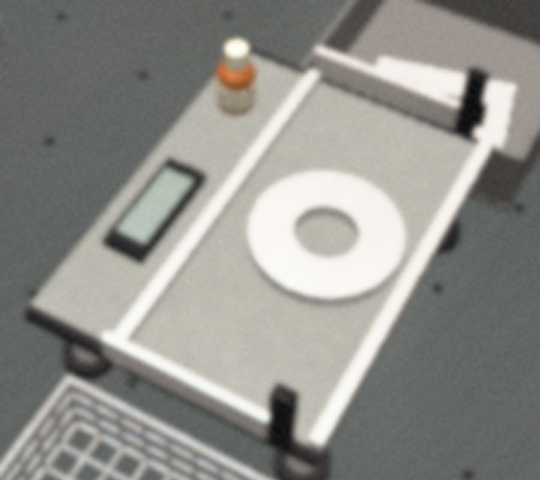

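The crops show both gates shut and the ring lying free in the lane. The gate_left tab top is at about (264.5,267) in the top view and (335,280) in the side view. The rails give a shelf yaw of about 14° and a centre of about (504,28). I'll check this against the tabs.

```bash
cat >> h.py <<'E'
C=np.array([504.,28.]); A=np.radians(14.1)
X=np.array([np.cos(A),np.sin(A)]); Y=np.array([-np.sin(A),np.cos(A)])
def w(x,y): return C+x*X+y*Y
def s(p): d=np.asarray(p)[:2]-C; return np.round([d@X,d@Y],1)
E
python3 - <<'E'
from h import *
for y in(137,-137):
    p=[*w(-55,y),137]; print(p,proj("top",p),proj("side",p))
print("tab cross L",cross((264.5,267),(335,280)),s(cross((264.5,267),(335,280))[0]))
print("plane",s(onplane("top",(264.5,267),137)),s(onplane("side",(335,280),137)))
print("ring",s([496.5,24.5]))
for n,(a,b) in {"side near rail":((348,293),(403,199)),"side far rail":((281,262),(346,175))}.items(): print(n,s(onplane("side",a,88)),s(onplane("side",b,88)))
from station import ctrl
o=ctrl.get_obs(); tp=o["tool_pos"]; yaw=np.radians(o["orientation"][2])
t=np.array([*w(-97,137)]); d=t-tp[:2]
print("start->approach world",d,"tool units after turn: x",d@Y/25,"y",d@X/25)
E
```

```text
[np.float64(417.2817825446538), np.float64(147.47364044577907), 137] [262.83538106 270.06361682] [338.63119743 282.60367759]
[np.float64(484.032295774024), np.float64(-118.27129174224153), 137] [384.66716226 241.38891102] [402.95374311 175.36743877]
tab cross L (array([425.08632912, 145.36574181, 132.33664671]), np.float64(2.38151320411582)) [-47.9 133.1]
plane [-49.4 132.2] [-47.8 135.7]
ring [-8.1 -1.6]
side near rail [-67.3 121. ] [ -69.5 -123.3]
side far rail [ 63.8 125.8] [  61.7 -125.9]
start->approach world [ 162.08359242 -395.65684437] tool units after turn: x -16.928899891663658 y 2.4324957446386373
```

Emit:
carry_out:
  series:
    - [[0,0,0],1,-1]
    - [[0,0,0],1,-1]
    - [[0,0,0],1,-1]
    - [[0,0,0],1,-1]
    - [[0,0,0],1,-1]
    - [[0,0,0],1,-1]
    - [[0,0,0],1,-1]
    - [[0,0,0],1,-1]
    - [[0,0,0],1,-1]
    - [[0,0,0],1,-1]
    - [[0,0,0],0.8,-1]
    - [[0,0,0],0,-1]

```text
clock: 1.1
tool_pos: [214.6, 533.1, 214.1]
orientation: [-180.0, 0.0, 104.0]
ft_force: [-0.6, 0.7, 0.8]
grip_width: 13.8
grasp_force: 0.0
```

Emit:
carry_out:
  series:
    - [[-1,0.2,0],0,-1]
    - [[-1,0.2,0],0,-1]
    - [[-1,0.2,0],0,-1]
    - [[-1,0.2,0],0,-1]
    - [[-1,0.2,0],0,-1]
    - [[-1,0.2,0],0,-1]
    - [[-1,0.2,0],0,-1]
    - [[-1,0.2,0],0,-1]
    - [[-1,0.2,0],0,-1]
    - [[-1,0.2,0],0,-1]
    - [[-1,0.2,0],0,-1]
    - [[-1,0.2,0],0,-1]

```text
clock: 2.1
tool_pos: [346.0, 255.8, 214.4]
orientation: [-180.0, 0.0, 104.2]
ft_force: [0.3, 0.1, -0.2]
grip_width: 0.5
grasp_force: 0.0
```

```bash
cat > st.py <<'E'
from h import *
from station import ctrl
o=ctrl.get_obs(); print(o["clock"],"shelf xy",s(o["tool_pos"]),o["tool_pos"].round(1),o["orientation"].round(1),o["ft_force"].round(1),round(o["grip_width"],1))
E
python3 st.py
```

```text
2.1 shelf xy [-97.7 259.4] [346.  255.8 214.4] [-180.     0.   104.2] [ 0.3  0.1 -0.2] 0.5
```

Emit:
carry_out:
  series:
    - [[-1,0,0],0,-1]
    - [[-1,0,0],0,-1]
    - [[-1,0,0],0,-1]
    - [[-1,0,0],0,-1]
    - [[-1,0,0],0,-1]
    - [[0,0,1],0,-1]
    - [[0,0,1],0,-1]
    - [[0,0,1],0,-1]
    - [[0,0,0.7],0,-1]
    - [[0,0,0.7],0,-1]
    - [[0,0,0],0,-1]
    - [[0,0,0],0,-1]

```text
clock: 3.1
tool_pos: [375.4, 135.7, 104.1]
orientation: [-179.9, -0.0, 104.1]
ft_force: [0.7, -0.2, 1.0]
grip_width: 0.2
grasp_force: 0.0
```

```bash
python3 st.py
python3 - <<'E'
import cv2,numpy as np
from station import grab_frame
a=grab_frame("top")[165:315,225:395,::-1]; b=grab_frame("side")[150:350,240:420,::-1]
a=cv2.resize(a,(510,450)); b=cv2.resize(b,(405,450)); cv2.imwrite("pics/d.png",cv2.resize(np.hstack([a[:,:390],b]),None,fx=1,fy=1))
E
```

```text
3.1 shelf xy [-98.5 135.7] [375.4 135.7 104.1] [-179.9   -0.   104.1] [ 0.7 -0.2  1. ] 0.2
```

View pics/d.png

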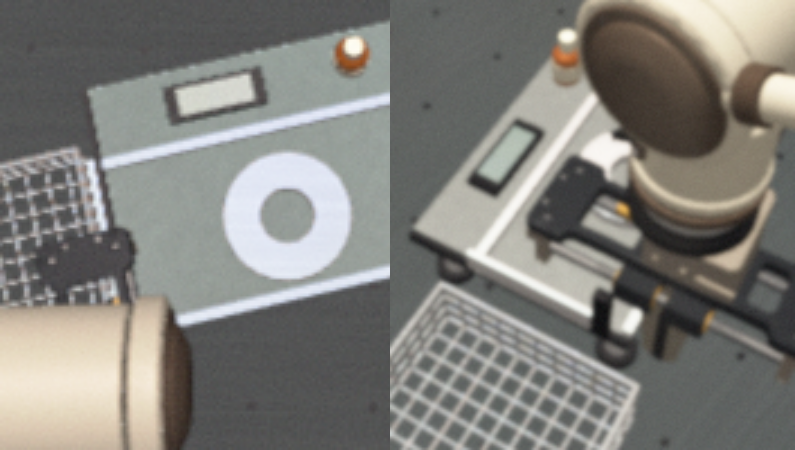

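The side view shows the fingers level with the gate tab (about 602,310 in the composite) on its -x side and clear of everything. I'll push now.

Emit:
carry_out:
  series:
    - [[0,0.3,0],0,-1]
    - [[0,0.3,0],0,-1]
    - [[0,0.3,0],0,-1]
    - [[0,0.4,0],0,-1]
    - [[0,0.5,0],0,-1]
    - [[0,0.5,0],0,-1]
    - [[0,0.5,0],0,-1]
    - [[0,0.5,0],0,-1]
    - [[0,0.5,0],0,-1]
    - [[0,0.5,0],0,-1]
    - [[0,0.5,0],0,-1]
    - [[0,0,0],0,-1]

```text
clock: 4.2
tool_pos: [495.1, 165.3, 105.0]
orientation: [179.9, 0.0, 104.1]
ft_force: [0.3, -0.8, -0.3]
grip_width: 0.3
grasp_force: 0.0
```

```bash
python3 st.py
```

```text
4.2 shelf xy [ 24.8 135.3] [495.1 165.3 105. ] [179.9   0.  104.1] [ 0.3 -0.8 -0.3] 0.3
```

Emit:
carry_out:
  series:
    - [[0,0.3,0],0,-1]
    - [[0,0.3,0],0,-1]
    - [[0,0.2,0],0,-1]
    - [[0,0.1,0],0,-1]
    - [[0,0.1,0],0,-1]
    - [[0,0.1,0],0,-1]
    - [[0,0,0],0,-1]

```text
clock: 4.78
tool_pos: [519.6, 171.7, 104.5]
orientation: [180.0, -0.0, 104.1]
ft_force: [-0.7, 1.5, -1.2]
grip_width: 0.5
grasp_force: 0.3
```

```bash
python3 st.py
python3 - <<'E'
import cv2
from station import grab_frame
a=grab_frame("top")[130:330,200:400,::-1]; b=grab_frame("side")[130:330,200:400,::-1]
cv2.imwrite("pics/e.png",cv2.resize(cv2.hconcat([a,b]),(800,400)))
E
```

```text
4.7833 shelf xy [ 50.1 135.5] [519.6 171.7 104.5] [180.   -0.  104.1] [-0.7  1.5 -1.2] 0.5
```

View pics/e.png

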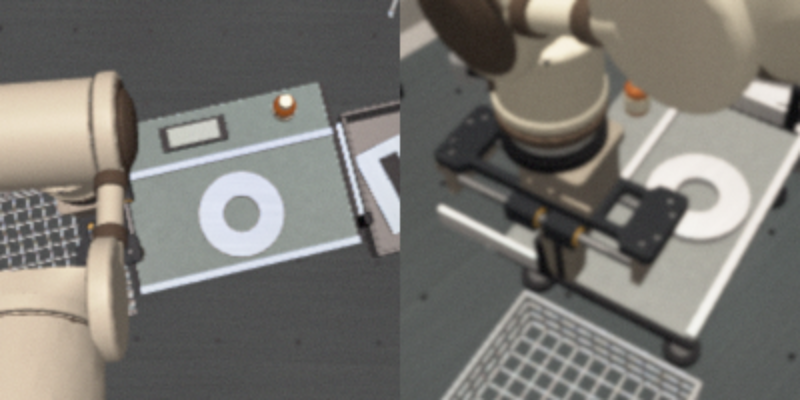

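The side view shows the gate sliding ahead of the fingers, with its tab at (545,255) in the composite and the lane end free. I'll continue gently to the stop.

Emit:
carry_out:
  series:
    - [[0,0.1,0],0,-1]
    - [[0,0.1,0],0,-1]
    - [[0,0.1,0],0,-1]
    - [[0,0,0],0,-1]

```text
clock: 5.22
tool_pos: [526.6, 173.3, 104.6]
orientation: [-179.9, -0.0, 104.1]
ft_force: [-2.7, -0.7, 0.7]
grip_width: 0.1
grasp_force: 1.8
```

Emit:
carry_out:
  series:
    - [[0,0.1,0],0,-1]
    - [[0,0.1,0],0,-1]
    - [[0,0,0],0,-1]

```text
clock: 5.47
tool_pos: [526.7, 173.4, 104.5]
orientation: [-179.2, 0.0, 104.1]
ft_force: [-21.5, -7.1, 16.4]
grip_width: 0.4
grasp_force: 12.3
```

The force rose without motion, so the gate is at its hard stop. Now back off, lift and go behind the ring.

Emit:
carry_out:
  series:
    - [[0,-0.5,0],0,-1]
    - [[0,-0.3,0],0,-1]
    - [[0,0,-1],0,-1]
    - [[0,0,-1],0,-1]
    - [[0,0,-1],0,-1]
    - [[-1,-0.2,0],0,0.1]
    - [[-1,-0.3,0],0,0.1]
    - [[-1,-0.3,0],0,0.1]
    - [[-1,-0.3,0],0,0.1]
    - [[-1,-0.3,0],0,0.1]
    - [[-1,-0.3,0],0,0.1]
    - [[-1,0,0],0,0.1]

```text
clock: 6.47
tool_pos: [513.2, -11.8, 179.9]
orientation: [179.9, 0.0, 104.1]
ft_force: [0.1, 0.7, 0.0]
grip_width: 45.0
grasp_force: 0.0
```

Emit:
carry_out:
  series:
    - [[-1,0,0],0,0.1]
    - [[-0.6,0,0],0,0.1]
    - [[0,0,0],0,0.1]
    - [[0,0,0],0,0.1]

```text
clock: 6.8
tool_pos: [523.5, -49.6, 179.7]
orientation: [179.9, 0.0, 104.0]
ft_force: [0.3, 0.2, 0.2]
grip_width: 50.3
grasp_force: 0.0
```

```bash
python3 st.py
python3 - <<'E'
from h import *
from station import grab_frame
im=grab_frame("side")[:,:,::-1]; t=grab_frame("top")[:,:,::-1]
a=t[130:330,200:400]; b=im[130:330,200:400]
cv2.imwrite("pics/f.png",cv2.resize(cv2.hconcat([a,b]),(800,400)))
E
```

```text
6.8 shelf xy [  0. -80.] [523.5 -49.6 179.7] [179.9   0.  104. ] [0.3 0.2 0.2] 50.3
```

View pics/f.png

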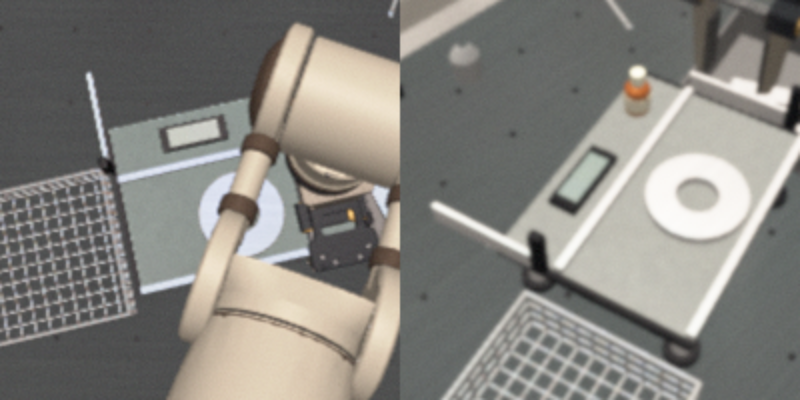

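The gate now stands fully open, with its tab past the far rail at (538,250) in the composite. The ring hasn't moved, and the bottle and carrier are undisturbed.

Emit:
carry_out:
  series:
    - [[0,-0.2,1],0,0.1]
    - [[0,0,1],0,0.1]
    - [[0,0,1],0,0.1]
    - [[0,0,0.5],0,0.1]
    - [[0,0,0.2],0,0.1]
    - [[0,0,0.05],0,0.1]
    - [[0,0,0],0,0.1]
    - [[0,0,0],0,0.1]

```text
clock: 7.57
tool_pos: [519.3, -50.3, 87.2]
orientation: [179.9, 0.1, 104.1]
ft_force: [0.9, 0.1, 0.9]
grip_width: 50.4
grasp_force: 0.0
```

```bash
python3 st.py
```

```text
7.5667 shelf xy [ -4.3 -79.7] [519.3 -50.3  87.2] [1.799e+02 1.000e-01 1.041e+02] [0.9 0.1 0.9] 50.4
```

Emit:
carry_out:
  series:
    - [[0.2,0,0.06],0,0.1]
    - [[0.2,0,0],0,0.1]
    - [[0.2,0,0],0,0.1]
    - [[0.2,0,0],0,0.1]
    - [[0.3,0,0],0,0.1]
    - [[0.3,0,0],0,0.1]
    - [[0.3,0,0],0,0.1]
    - [[0.3,0,0],0,0.1]
    - [[0.2,0,0],0,0.1]
    - [[0.1,0,0],0,0.1]
    - [[0,0,0],0,0.1]

```text
clock: 8.48
tool_pos: [504.1, 6.1, 84.4]
orientation: [180.0, -0.0, 104.1]
ft_force: [0.1, 0.2, 0.5]
grip_width: 50.4
grasp_force: 0.1
```

```bash
python3 st.py
python3 - <<'E'
from h import *
from station import grab_frame
t=grab_frame("top")[130:330,200:400,::-1]; b=grab_frame("side")[130:330,200:400,::-1]
cv2.imwrite("pics/g.png",cv2.resize(cv2.hconcat([t,b]),(800,400)))
E
```

```text
8.4833 shelf xy [ -5.2 -21.2] [504.1   6.1  84.4] [180.   -0.  104.1] [0.1 0.2 0.5] 50.4
```

View pics/g.png

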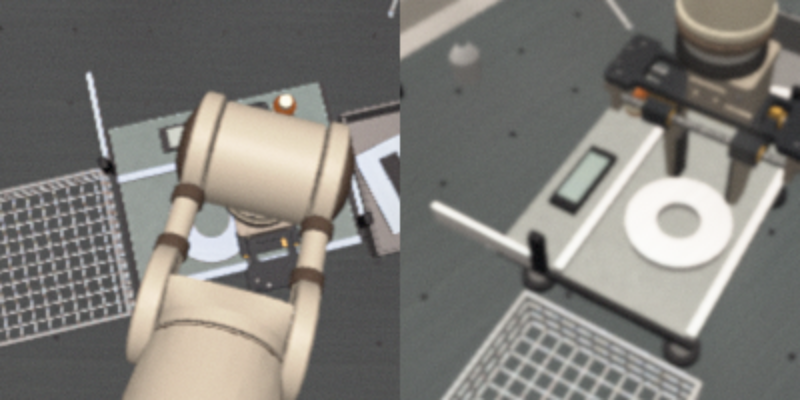

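The fingers cradle the ring, which is at about (678,222) in the composite and sliding straight. Now the brisk push off the end.

Emit:
carry_out:
  series:
    - [[0.3,0,0],0,0.1]
    - [[0.6,0,0],0,0.1]
    - [[0.8,0,0],0,0.1]
    - [[0.9,0,0],0,0.1]
    - [[0.9,0,0],0,0.1]
    - [[0.9,0,0],0,0.1]
    - [[0.9,0,0],0,0.1]
    - [[0.9,0,0],0,0.1]
    - [[0.6,0,0],0,0.1]
    - [[0,0,0],0,0.1]
    - [[0,0,0],0,0.1]

```text
clock: 9.5
tool_pos: [462.5, 170.7, 84.2]
orientation: [-180.0, -0.0, 104.2]
ft_force: [0.1, -0.0, 0.4]
grip_width: 50.5
grasp_force: 0.0
```

Emit:
carry_out:
  series:
    - [[0,0,-1],0,0.1]
    - [[0,0,-1],0,0.1]
    - [[0,0,-1],0,0.1]
    - [[0,0,-1],0,0.1]
    - [[-1,0,0],0,0.1]
    - [[-1,0,0],0,0.1]
    - [[-1,0,0],0,0.1]
    - [[-1,0,0],0,0.1]
    - [[-1,0,0],0,0.1]
    - [[-1,0,0],0,0.1]
    - [[-1,0,0],0,0.1]
    - [[0,0,0],0,0.1]

```text
clock: 10.5
tool_pos: [506.3, -4.2, 184.4]
orientation: [180.0, 0.1, 103.8]
ft_force: [0.6, -0.2, 0.0]
grip_width: 50.8
grasp_force: 0.0
```

```bash
python3 st.py
python3 - <<'E'
from h import *
from station import grab_frame
t=grab_frame("top")[130:330,150:400,::-1]; b=grab_frame("side")[150:400,180:430,::-1]
cv2.imwrite("pics/h.png",cv2.hconcat([cv2.resize(t,(450,360)),cv2.resize(b,(360,360))])[:,:800])
E
```

```text
10.5 shelf xy [ -5.6 -31.8] [506.3  -4.2 184.4] [1.800e+02 1.000e-01 1.038e+02] [ 0.6 -0.2  0. ] 50.8
```

View pics/h.png

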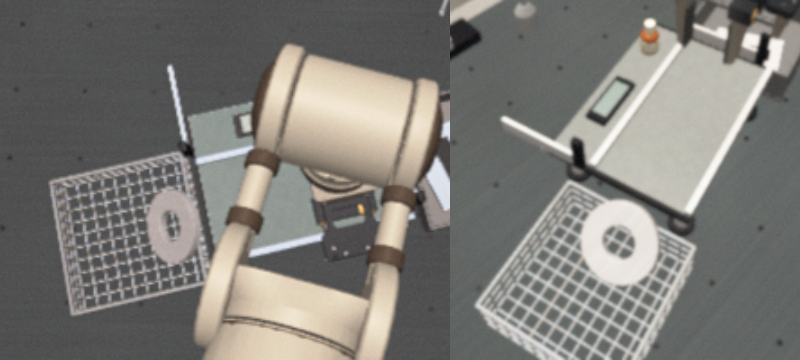

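The ring is in the basket but looks tilted: about (172,226) in the left part, foreshortened along the lane to roughly 0.7. It is leaning on the shelf-side wall. I'll measure it.

```bash
cat > rm.py <<'E'
from h import *
from station import grab_frame
import time,sys
im={n:grab_frame(n)[:,:,::-1].copy() for n in("top","side")}
for n in im: cv2.imwrite(f"pics/r_{n}.png",im[n])
def hole(n,box):
    g=cv2.GaussianBlur(im[n],(3,3),0).min(2); m=((g>150)*255).astype(np.uint8)
    x0,y0,x1,y1=box; k=np.zeros_like(m); k[y0:y1,x0:x1]=m[y0:y1,x0:x1]
    k=cv2.morphologyEx(k,cv2.MORPH_OPEN,np.ones((5,5),np.uint8))
    c=max(cv2.findContours(k,cv2.RETR_EXTERNAL,cv2.CHAIN_APPROX_NONE)[0],key=cv2.contourArea)
    return cv2.fitEllipse(c)
T=hole("top",(175,215,272,300)); S=hole("side",(200,270,350,400))
print(T,S); p,e=cross(T[0],S[0]); print("centre",p,s(p),e)
# ring normal: tilt about shelf x assumed; fit tilt by ellipse size in y
for tilt in (0,15,30,35,40,45,50,60):
    a=np.radians(np.arange(0,360,10)); t=np.radians(tilt)
    L=50*np.c_[np.cos(a),np.sin(a)*np.cos(t),-np.sin(a)*np.sin(t)]
    out=[]
    for n in im:
        uv=np.array([proj(n,p+[*(l[0]*X+l[1]*Y),l[2]]) for l in L],np.float32)
        out.append(np.round(cv2.fitEllipse(uv)[1],0))
    print(tilt,out)
E
python3 rm.py
```

```text
((245.8759765625, 254.39720153808594), (27.363162994384766, 40.167205810546875), 1.8600373268127441) ((296.86846923828125, 318.4718322753906), (56.36477279663086, 62.69123458862305), 174.31797790527344)
centre [456.55289127 204.76685723  36.69604794] [ -3. 183.] 0.5988310196478702
0 [array([40., 42.]), array([54., 58.])]
15 [array([38., 41.]), array([56., 59.])]
30 [array([32., 41.]), array([55., 60.])]
35 [array([30., 41.]), array([54., 59.])]
40 [array([27., 41.]), array([53., 59.])]
45 [array([24., 41.]), array([52., 59.])]
50 [array([21., 41.]), array([50., 59.])]
60 [array([15., 41.]), array([44., 58.])]
```

The ring leans at about 40°. Its centre is at shelf (-3,183) and z 37, with the upper edge on the basket rim. I'll press on the slope on both sides of the hole, near the rim, and move +y and down so that it slides flat. The body must stay clear of the gate tab, so the tip goes below z≈50 only for y>187.

Emit:
carry_out:
  series:
    - [[1,0,0],0,0.1]
    - [[1,0,0],0,0.1]
    - [[1,0,0],0,0.1]
    - [[1,0,0],0,0.1]
    - [[1,0,0],0,0.1]
    - [[1,0,0],0,0.1]
    - [[1,0,0],0,0.1]
    - [[1,0,0],0,0.1]
    - [[0.5,0.1,0],0,0.1]
    - [[0,0,1],0,0.1]
    - [[0,0,1],0,0.1]
    - [[0,0,1],0,0.1]

```text
clock: 11.7
tool_pos: [455.9, 208.6, 108.9]
orientation: [179.9, -0.0, 104.2]
ft_force: [-0.1, 0.2, 0.3]
grip_width: 50.4
grasp_force: 0.0
```

Emit:
carry_out:
  series:
    - [[0,0,1],0,0.1]
    - [[0,0,0.6],0,0.1]
    - [[0,0,0],0,0.1]
    - [[0,0,0.15],0,0.1]
    - [[0,0,0],0,0.1]

```text
clock: 12.12
tool_pos: [456.5, 207.8, 66.2]
orientation: [179.9, -0.0, 104.1]
ft_force: [-1.3, 0.1, 0.5]
grip_width: 50.6
grasp_force: 0.0
```

```bash
python3 st.py
```

```text
12.1167 shelf xy [ -2.2 185.9] [456.5 207.8  66.2] [179.9  -0.  104.1] [-1.3  0.1  0.5] 50.6
```

Emit:
carry_out:
  series:
    - [[-0.2,0,0],0,0.1]
    - [[0,0,0.2],0,0.1]
    - [[0,0,0.15],0,0.1]
    - [[0,0,0],0,0.1]

```text
clock: 12.45
tool_pos: [459.3, 203.2, 59.1]
orientation: [179.8, -0.0, 104.0]
ft_force: [-2.0, 1.7, 11.6]
grip_width: 50.4
grasp_force: 4.9
```

Emit:
carry_out:
  series:
    - [[0.1,0,0.1],0,0.1]
    - [[0.1,0,0.1],0,0.1]
    - [[0,0,0],0,0.1]

```text
clock: 12.7
tool_pos: [459.1, 208.5, 54.4]
orientation: [179.6, -0.1, 104.0]
ft_force: [0.2, 2.8, 9.6]
grip_width: 50.6
grasp_force: 4.6
```

Emit:
carry_out:
  series:
    - [[0.2,0,0.12],0,0.1]
    - [[0.2,0,0.12],0,0.1]
    - [[0.2,0,0.15],0,0.1]
    - [[0,0,0],0,0.1]

```text
clock: 13.03
tool_pos: [452.0, 222.6, 41.3]
orientation: [-180.0, -0.0, 104.1]
ft_force: [0.1, 2.1, 0.9]
grip_width: 50.8
grasp_force: 1.1
```

```bash
python3 st.py; python3 rm.py | head -2; python3 -c "
import cv2
cv2.imwrite('pics/k.png',cv2.resize(cv2.imread('pics/r_side.png')[220:400,180:400],None,fx=3,fy=3))"
```

```text
13.0333 shelf xy [ -3.  201.4] [452.  222.6  41.3] [-180.    -0.   104.1] [0.1 2.1 0.9] 50.8
((195.17578125, 241.13360595703125), (42.245357513427734, 50.26429748535156), 56.18046951293945) ((292.2110900878906, 334.0157775878906), (26.149126052856445, 43.7993278503418), 109.0218505859375)
centre [439.73474577 274.96351329 161.11906521] [ -2.2 255.2] 77.17867289354088
```

View pics/k.png

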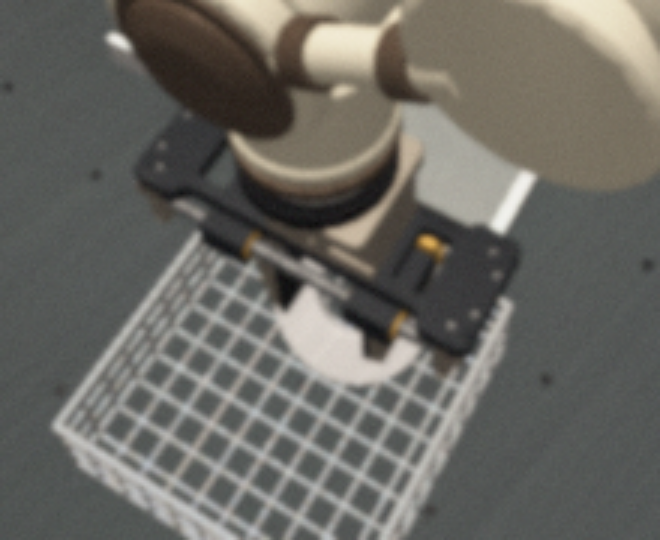

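The side view shows the ring low in the basket, around (350,340), mostly hidden by the gripper. The force fell to ~1 N, so the ring has dropped. I'll retract and measure it numerically.

Emit:
carry_out:
  series:
    - [[0,0,-0.6],0,0.1]
    - [[0,0,-1],0,0.1]
    - [[0,0,-1],0,0.1]
    - [[0,0,-1],0,0.1]
    - [[0,0,-1],0,0.1]
    - [[0,0,-1],0,0.1]
    - [[-1,0,0],0,0.1]
    - [[-1,0,0],0,0.1]
    - [[-1,0,0],0,0.1]
    - [[-1,0,0],0,0.1]
    - [[-1,0,0],0,0.1]
    - [[-1,0,0],0,0.1]

```text
clock: 14.13
tool_pos: [488.8, 74.8, 181.7]
orientation: [-179.9, 0.0, 104.1]
ft_force: [0.0, -0.5, 0.3]
grip_width: 50.6
grasp_force: 0.0
```

Emit:
carry_out:
  series:
    - [[-1,0,0],0,0.1]
    - [[-1,0,0],0,0.1]
    - [[-1,0,0],0,0.1]
    - [[-0.5,0,0],0,0.1]
    - [[0,0,0],0,0.1]

```text
clock: 14.55
tool_pos: [510.5, -10.7, 181.8]
orientation: [-180.0, 0.0, 103.9]
ft_force: [0.2, 0.5, 0.1]
grip_width: 50.3
grasp_force: 0.0
```

```bash
python3 st.py; python3 rm.py
```

```text
14.55 shelf xy [ -3.1 -39.1] [510.5 -10.7 181.8] [-180.     0.   103.9] [0.2 0.5 0.1] 50.3
((245.8449249267578, 254.50341796875), (27.354496002197266, 39.982513427734375), 0.8020982146263123) ((297.2809753417969, 318.4192810058594), (56.74173355102539, 62.06251907348633), 173.25962829589844)
centre [456.0423724  204.55377028  37.49768597] [ -3.5 182.9] 0.12014174745039405
0 [array([40., 42.]), array([54., 58.])]
15 [array([38., 41.]), array([56., 59.])]
30 [array([32., 41.]), array([55., 60.])]
35 [array([30., 41.]), array([54., 60.])]
40 [array([27., 41.]), array([53., 59.])]
45 [array([24., 41.]), array([52., 59.])]
50 [array([21., 41.]), array([50., 59.])]
60 [array([15., 41.]), array([44., 58.])]
```

The ring hasn't moved: the fingers slid down its slope. New plan: put one finger in the hole and the other outside the ring's -x side, grip the 29 mm band, lift, carry it to the basket's middle, and lower it so it lies flat.

Emit:
carry_out:
  series:
    - [[1,-0.3,0],0,0]
    - [[1,-0.3,0],0,0]
    - [[1,-0.3,0],0,0]
    - [[1,-0.4,0],0,0]
    - [[1,0,0],0,0]
    - [[1,0,0],0,0]
    - [[1,0,0],0,0]
    - [[1,0,0],0,0]
    - [[0.9,0,0],0,0]
    - [[0,0,1],0,0]
    - [[0,0,1],0,0]
    - [[0,0,1],0,0]

```text
clock: 15.65
tool_pos: [423.8, 201.3, 106.6]
orientation: [179.9, -0.0, 104.3]
ft_force: [0.5, -0.3, -0.2]
grip_width: 45.7
grasp_force: 0.0
```

Emit:
carry_out:
  series:
    - [[0,0,1],0,0]
    - [[0,0,0.4],0,0]
    - [[0,0,0],0,0]
    - [[0,0,0],0,0]

```text
clock: 15.98
tool_pos: [424.4, 200.0, 72.5]
orientation: [-180.0, -0.0, 104.1]
ft_force: [0.0, -0.3, -0.1]
grip_width: 45.8
grasp_force: 0.0
```

```bash
python3 st.py
```

```text
15.9833 shelf xy [-35.3 186.2] [424.4 200.   72.5] [-180.    -0.   104.1] [ 0.  -0.3 -0.1] 45.8
```

Emit:
carry_out:
  series:
    - [[-0.05,0,0.4],0,0]
    - [[0,0,0.4],0,0]
    - [[0,0,0.1],0,0]
    - [[0,0,0],0,0]

```text
clock: 16.32
tool_pos: [424.4, 198.0, 48.8]
orientation: [-179.9, -0.0, 104.1]
ft_force: [0.5, -0.6, -0.1]
grip_width: 45.9
grasp_force: 0.0
```

Emit:
carry_out:
  series:
    - [[0,0,0.2],0,0]
    - [[0,0,0.1],0,0]
    - [[0,0,0],0,0]

```text
clock: 16.57
tool_pos: [424.7, 198.1, 41.6]
orientation: [-180.0, -0.0, 104.1]
ft_force: [-1.1, -0.7, -0.5]
grip_width: 46.0
grasp_force: 0.0
```

Emit:
carry_out:
  series:
    - [[0,0,0.15],0,0]
    - [[0,0,0.1],0,0]
    - [[0,0,0],0,0]

```text
clock: 16.82
tool_pos: [424.7, 198.1, 35.3]
orientation: [-180.0, -0.0, 104.1]
ft_force: [-0.8, 0.3, -0.3]
grip_width: 45.8
grasp_force: 0.0
```

Emit:
carry_out:
  series:
    - [[0,0,0.1],0,0]
    - [[0,0,0.1],0,0]
    - [[0,0,0],0,0]

```text
clock: 17.07
tool_pos: [424.7, 198.1, 30.3]
orientation: [-180.0, -0.0, 104.1]
ft_force: [0.1, 0.7, -0.3]
grip_width: 46.1
grasp_force: 0.0
```

Emit:
carry_out:
  series:
    - [[0,0,0.15],0,0]
    - [[0,0,0],0,-1]
    - [[0,0,0],0,-1]
    - [[0,0,0],0,-1]
    - [[0,0,0],0,-1]
    - [[0,0,0],0,-1]
    - [[0,0,0],0,-1]
  squeeze: 25

```text
clock: 17.65
tool_pos: [424.9, 198.2, 27.1]
orientation: [-180.0, -0.0, 104.1]
ft_force: [-0.5, -0.2, 1.6]
grip_width: 34.7
grasp_force: 23.3
```

Emit:
carry_out:
  series:
    - [[0,0,-0.4],0,-1]
    - [[0.2,0,-0.5],0,-1]
    - [[0.3,0,-0.4],0,-1]
    - [[0.4,0,-0.2],0,-1]
    - [[0.5,0,0],0,-1]
    - [[0.5,0,0],0,-1]
    - [[0.3,0,0],0,-1]
    - [[0,0,0],0,-1]

```text
clock: 18.32
tool_pos: [411.1, 253.0, 64.7]
orientation: [180.0, -0.0, 104.2]
ft_force: [0.4, -0.2, -2.5]
grip_width: 33.3
grasp_force: 24.1
```

```bash
python3 st.py
```

```text
18.3167 shelf xy [-35.3 240.9] [411.1 253.   64.7] [180.   -0.  104.2] [ 0.4 -0.2 -2.5] 33.3
```

Held and over the basket's middle. Lower until it touches, then release.

Emit:
carry_out:
  series:
    - [[0,0,0.5],0,-1]
    - [[0,0,0.5],0,-1]
    - [[0,0,0.4],0,-1]
    - [[0,0,0.15],0,-1]
    - [[0,0,0.15],0,-1]
    - [[0,0,0],0,-1]

```text
clock: 18.82
tool_pos: [411.7, 251.3, 21.8]
orientation: [-180.0, 0.0, 104.0]
ft_force: [-0.1, 0.2, -2.6]
grip_width: 30.7
grasp_force: 24.9
```

Emit:
carry_out:
  series:
    - [[0,0,0.1],0,-1]
    - [[0,0,0.1],0,-1]
    - [[0,0,0],0,-1]

```text
clock: 19.07
tool_pos: [412.7, 251.7, 17.6]
orientation: [179.9, 0.0, 104.1]
ft_force: [1.8, -1.9, 2.2]
grip_width: 30.9
grasp_force: 26.4
```

Emit:
carry_out:
  series:
    - [[0,0,0],0,0]
    - [[0,0,0],0,0]
    - [[0,0,0],0,0]
    - [[0,0,0],0,0]
    - [[0,0,-0.3],0,0]
    - [[0,0,-0.7],0,0]
    - [[0,0,-1],0,0]
    - [[0,0,-1],0,0]
    - [[0,0,-1],0,0]
    - [[0,0,-1],0,0]
    - [[0,0,-1],0,0]
    - [[0,0,-0.6],0,0]

```text
clock: 20.07
tool_pos: [412.7, 252.0, 185.7]
orientation: [179.8, -0.0, 104.1]
ft_force: [0.7, -0.6, 0.4]
grip_width: 45.8
grasp_force: 0.0
```

Emit:
carry_out:
  series:
    - [[-1,0,0],0,0]
    - [[-1,0,0],0,0]
    - [[-1,0,0],0,0]
    - [[-1,0,0],0,0]
    - [[-1,0,0],0,0]
    - [[-1,0,0],0,0]
    - [[-1,0,0],0,0]
    - [[-1,0,0],0,0]
    - [[-1,0,0],0,0]
    - [[-1,0,0],0,0]
    - [[-1,0,0],0,0]
    - [[0,0,0],0,0]

```text
clock: 21.07
tool_pos: [479.4, -18.7, 182.9]
orientation: [180.0, 0.1, 103.9]
ft_force: [1.0, -0.7, 0.8]
grip_width: 45.7
grasp_force: 0.0
```

```bash
python3 st.py; python3 rm.py
python3 - <<'E'
from h import *
# change check against start: bottle, carrier (side view), right tab
a=cv2.imread("pics/side0.png").astype(int); b=cv2.imread("pics/r_side.png").astype(int)
for n,(x0,y0,x1,y1) in {"bottle":(308,160,328,190),"carrier":(272,200,310,240)}.items(): print(n,abs(a-b)[y0:y1,x0:x1].mean().round(1))
m=b.max(2)<32
for c in comps(b,(320,200,360,280),m.astype(np.uint8)):
    if len(c)>6: print("left tab",cv2.boundingRect(c))
print("full-open tab predicted",proj("side",[*w(-50+135,137),137]),proj("side",[*w(-50+135,137),100]))
E
```

```text
21.0667 shelf xy [-35.2 -39.3] [479.4 -18.7 182.9] [1.800e+02 1.000e-01 1.039e+02] [ 1.  -0.7  0.8] 45.7
((225.77589416503906, 259.17315673828125), (39.0814094543457, 41.22262191772461), 44.98301696777344) ((278.75140380859375, 351.0631408691406), (62.53799057006836, 64.11722564697266), 46.149574279785156)
centre [445.71282898 259.45098366  10.05622871] [-1.000e-01  2.387e+02] 1.2900299507769837
0 [array([39., 41.]), array([57., 60.])]
15 [array([36., 41.]), array([57., 62.])]
30 [array([30., 40.]), array([55., 62.])]
35 [array([28., 40.]), array([54., 61.])]
40 [array([25., 40.]), array([53., 61.])]
45 [array([22., 40.]), array([51., 60.])]
50 [array([19., 40.]), array([49., 60.])]
60 [array([13., 40.]), array([43., 59.])]
bottle 3.6
carrier 4.0
full-open tab predicted [265.14187726 245.91786721] [266.97382472 257.88977876]
```

Run:
```python
from h import *
from station import workorder
b=cv2.imread("pics/r_side.png")
r=[cv2.boundingRect(c) for c in comps(b,(255,235,282,268),(b.max(2)<40).astype(np.uint8)) if len(c)>8]; print(r)
if any(262<=x+wd/2<=275 for x,y,wd,h in r): print(workorder.close_job())
```

```text
[(266, 250, 8, 17)]
the job is handed in; nothing more can be done
None
```

The job is handed in: the basket-end gate (gate_left) was slid to its hard stop and the other gate was never touched. I pushed the insert off that end, but it came to rest leaning on the basket's rim, so I gripped it and laid it flat in the middle of the basket. The bottle and carrier look unmoved, the arm never went near the tote, and the run took about 21 s.

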